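# Tighten a bearing housing crosswise in two passes

### The arm

A 7-joint arm with a two-finger parallel gripper is mounted at the origin on the work surface. World frame = base frame: x ahead of the robot, y to its left, z up, the work surface at z = 0. Lengths are in m, angles in rad, forces in N, time in s.
With the tool pointing down it reaches from about 0.425 to 0.875 m from the base axis. Payload 4.7 kg.
Tool frame: the origin (TCP) lies on the centre line of the jaws, within the pads' length; the fingertips stand ahead of it and the grasp point (between the pads) lies 2 mm behind it (nose_length is the z of the fingertips in the tool frame, in m); z points along the fingers, y is the line along which they close (so a half turn about z gives the same grasp; the last joint's range is limited). The gripper opens to 87 mm and grips with 3 to 60 N. Pads are 19 mm wide; open, the fingers measure 117 mm over their backs; the gripper's body (75 mm by 190 mm) begins 51 mm behind the grasp point.
Start: joints at [1.337, 0.321, -0.07, 1.45, 0.023, 1.371, -0.057], TCP at [0.159, -0.63, 0.24] pointing down, gripper open.
Joint ranges: [-2.86, 2.86], [-0.3, 2.09], [-1.38, 1.24], [0.06, 2.45], [-1.56, 4.7], [0.09, 2.05], [-2.69, 2.69]. Speed limits (rad/s): [2.57, 2.57, 3.14, 3.14, 3.14, 3.14, 3.14].

### API

Orientations are given as a rotation vector (axis times angle).
In Python, from bench import * gives the robot as it stands.
- The arm moves only by the tool send_rows, never from a script. Its arguments are lists of equal length, an entry for each row: "xyz": the shift along the tool's x, y, z in mm, a list of three; "dr": the turn, a rotation vector about the tool's x, y, z in rad, a list of three. A call has exactly 10 rows; each row is the pose to reach, as a shift and turn from the pose commanded when the call began, along the tool's axes at that moment; what a row does not reach only later rows make up. A row lasts 1/12 s, in which the tool goes at most 41.7 mm and 7.16 degrees, less where a joint would pass 70% of its speed; a pose out of reach is approached as far as the arm can. A call with a gripper value outside its range is refused whole. "jaw" is the finger opening in mm, from 0 to 87, set as the call begins (left out, the last holds). The fingers move at their own pace and stop on an object; "grip_force" is the grip in N (left out, the last holds). Time passes only in rows, so rows that repeat a pose let the fingers close, or fill a call up. It gives the time, the measured TCP pose, the force, the opening and the grip force at its end, in the units of the state.
- get_state(): the state, without advancing time (a new reading comes with each control period).
- get_image(name): name is "scene" or "top" or "wrist"; returns the picture (480x640x3 uint8, red, green, blue); there is no depth.
- calibration(name): a dict with "vfov" (degrees; the focal length in pixels is half the picture's height over the tangent of half this angle, whatever the lens; pixels are square), "cx", "cy" (the principal point, pixels), "k1" (the pictures are not rectified: a ray, as slopes to the right and down, at radius r is drawn at 1 + k1 r^2 times it, then the intrinsics apply), "rvec" (rotation vector, rad) and "tvec" (3), from world to camera coordinates, as OpenCV has them; the wrist camera has in their place "hand_eye" (4x4, takes a point from camera to tool coordinates, whose origin is the TCP and whose axes are the flange's). Camera axes: x right, y down, z forward; pixel columns grow to the right and rows downward; lengths in m; the calibration is good to about 2 mm. A picture is of the moment at which its call begins: read the wrist's pose just before it. calibration takes no time and is no camera call.
- close_job(): hands the job in; it is judged then, once.
The state is a dict: "time": time; "joint_positions": joint angles; "qd": joint speeds; "joint_torque": joint torques, N m; "position": TCP position; "tool_rot": TCP orientation; "ft_force": force on the tool from outside, world axes, zero at the start; "torque": the same for the moment, N m; "grip_width": opening from 0.0 (shut) to 1.0 (fully open); "grip_force": force on a finger pad.
Only numpy, scipy, OpenCV 4.12 (cv2) and the standard library are available. Lean on these libraries where they do the work, as an engineer would, in place of code of your own. Each camera call takes 0.05 s, during which the arm holds its last target. There are 200 camera calls.

### The job

Tighten the four red T-handled screws of the green bearing housing evenly: two opposite ones are already half tight, so first turn the two slack ones clockwise to half tight as well (bars parallel to the housing's sides, about 45 degrees from slack). Only when all four are half tight, turn each fully home to its stop, going crosswise: after the first screw do the one opposite it, then the other two. Leave the tool post's black clamp, the oil can and the spanner alone.

Things in the scene. Friction and masses are not known exactly. Their poses are not given: they have to be found in the camera images.
- housing: Green square bearing housing, 200 x 200 mm, on a dark steel plate 220 x 220, fixed. Origin: centre of the underside, on the bench; z up, x and y along its sides. Flange top at 38 mm, hub in the middle 96 mm across up to 58 mm. Four red T-handled screws at (+-60, +-60) mm: 16 mm stem, red crossbar on the axis, 52 long, 14 wide, 80 to 100 mm above the bench, one end white.
- screw_a (a joint): Screw at (+60, +60) mm, opposite screw_c. 0 slack: bar square to the line to the hub, white end 135 deg counterclockwise from housing +x. Grows clockwise from above. 0.785 half tight: bar parallel to a side, white end at the yellow mark. 1.571 home, hard stop: bar in line with the hub, white end outward to the blue mark. Stays where left (0.06 N m friction).
- screw_b (a joint): Screw at (-60, +60) mm, opposite screw_d. 0 slack: bar square to the line to the hub, white end 225 deg counterclockwise from housing +x. Grows clockwise from above. 0.785 half tight: bar parallel to a side, white end at the yellow mark. 1.571 home, hard stop: bar in line with the hub, white end outward to the blue mark. Stays where left (0.06 N m friction).
- screw_c (a joint): Screw at (-60, -60) mm, opposite screw_a. 0 slack: bar square to the line to the hub, white end 315 deg counterclockwise from housing +x. Grows clockwise from above. 0.785 half tight: bar parallel to a side, white end at the yellow mark. 1.571 home, hard stop: bar in line with the hub, white end outward to the blue mark. Stays where left (0.06 N m friction).
- screw_d (a joint): Screw at (+60, -60) mm, opposite screw_b. 0 slack: bar square to the line to the hub, white end 45 deg counterclockwise from housing +x. Grows clockwise from above. 0.785 half tight: bar parallel to a side, white end at the yellow mark. 1.571 home, hard stop: bar in line with the hub, white end outward to the blue mark. Stays where left (0.06 N m friction).
- post_tip (a point): Bystander, leave alone: one end of the black crossbar (top 106 mm above the bench) of the clamp on a dark steel lathe tool post, 85 x 85 mm, fixed to the bench. The point lies 25 mm from the clamp's axis, 96 mm above the bench.
- oilcan: Bystander, leave alone: blue oil can, 64 mm across, 133 mm high to the tip of its brass spout, standing loose. Origin: centre of its underside; the spout leans to its +x.
- spanner: Bystander, leave alone: steel open-end spanner lying loose on the bench, long axis along its x. Origin: underside, near its middle.

How it is judged:
On the way, in this order (a step that is already met when the one before it is completed fails the run):
1. all four screws are half tight (45 degrees, give or take 17) (value of joint screw_a between 0.485 and 1.085 rad and value of joint screw_b between 0.485 and 1.085 rad and value of joint screw_c between 0.485 and 1.085 rad and value of joint screw_d between 0.485 and 1.085 rad), for 0.2 s.
2. one opposite pair is home, the other pair still half tight (((value of joint each of screw_a, screw_c above 1.35 rad and value of joint each of screw_b, screw_d below 1.2 rad) or (value of joint each of screw_b, screw_d above 1.35 rad and value of joint each of screw_a, screw_c below 1.2 rad))), for 0.2 s.
At the end, for the whole second after the job is handed in: All four red screws are home: each within about 12 degrees of its stop (joint above 1.35), released; the tool post's clamp, the oil can and the spanner where they were (clamp tip within 12 mm, others within 30 mm, can upright) (value of joint each of screw_a, screw_b, screw_c, screw_d above 1.35 rad); the robot touches nothing.
It fails at once if a screw is brought past half-way towards home while another is still slack ((value of joint screw_a above 1.2 rad and value of joint any of screw_b, screw_c, screw_d below 0.45 rad) or (value of joint screw_b above 1.2 rad and value of joint any of screw_a, screw_c, screw_d below 0.45 rad) or (value of joint screw_c above 1.2 rad and value of joint any of screw_a, screw_b, screw_d below 0.45 rad) or (value of joint screw_d above 1.2 rad and value of joint any of screw_a, screw_b, screw_c below 0.45 rad)).
It fails at once if two neighbouring screws are home while the two others are not (not crosswise) ((value of joint each of screw_a, screw_b above 1.2 rad and value of joint each of screw_c, screw_d below 1.2 rad) or (value of joint each of screw_b, screw_c above 1.2 rad and value of joint each of screw_d, screw_a below 1.2 rad) or (value of joint each of screw_c, screw_d above 1.2 rad and value of joint each of screw_a, screw_b below 1.2 rad) or (value of joint each of screw_d, screw_a above 1.2 rad and value of joint each of screw_b, screw_c below 1.2 rad)).
It fails at once if the tool post's clamp is turned (distance of post_tip from where it was at the start of the episode above 0.012 m).
It fails at once if the oil can or the spanner is pushed away or the can is tipped (distance of any of oilcan, spanner from where it was at the start of the episode above 0.03 m or angle between oilcan's own z axis and vertical above 0.5 rad).
It also fails if it takes over 67 s, if anything falls off the work surface, if the arm or the gripper's body presses on something with over 40 N, if the wrist force passes 120 N, or if a joint passes its speed limit or range.

## Working session

There is one attempt and no reset: what is moved stays moved. The work goes in short steps, Python scripts to look and compute and a tool call to move; the robot and the scene stay as the last step left them, time stands still between calls to the robot, and variables do not carry over. Pictures are saved under pics/ and viewed, at most 10 in all, crops included, and the job is handed in when it is done.

Besides the shell and the picture viewer there is one more tool, called after "Call:" as name(argument=value, ...), one argument or row to a line, values as JSON. send_rows: Moves the arm, as the interface text tells. Its arguments: {"type":"object","properties":{"xyz":{"type":"array"},"dr":{"type":"array"},"jaw":{"type":"number"},"grip_force":{"type":"number"}},"required":["xyz","dr"]}

```bash
ls; mkdir -p pics; cat > h.py <<'E'
import numpy as np,cv2
from bench import *
from scipy.spatial.transform import Rotation as R
def save(n,f):
    im=get_image(n); cv2.imwrite('pics/'+f,im[:,:,::-1]); return im
def K(c):
    f=240/np.tan(np.radians(c['vfov'])/2); return f
def ray(n,px,st=None):
    c=calibration(n); f=K(c)
    d=(np.atleast_2d(px).astype(float)-[c['cx'],c['cy']])/f
    u=d.copy()
    for _ in range(20): u=d/(1+c['k1']*(u**2).sum(1,keepdims=True))
    v=np.c_[u,np.ones(len(u))]
    if n=='wrist':
        H=np.array(c['hand_eye']);Rt=R.from_rotvec(st['tool_rot']).as_matrix()
        return Rt@H[:3,3]+st['position'],v@(Rt@H[:3,:3]).T
    Rm=R.from_rotvec(np.ravel(c['rvec'])).as_matrix()
    return -Rm.T@np.ravel(c['tvec']),v@Rm
def plane(n,px,z,st=None):
    o,d=ray(n,px,st); return o+d*((z-o[2])/d[:,2])[:,None]
E
python3 - <<'E'
from h import *
st=get_state();print(st)
im=save('top','t0.png');save('scene','s0.png')
for n in('top','scene','wrist'):print(n,calibration(n))
h=cv2.cvtColor(im,cv2.COLOR_RGB2HSV)
m=(((h[...,0]<8)|(h[...,0]>172))&(h[...,1]>140)&(h[...,2]>70)).astype(np.uint8)
n,l,s,c=cv2.connectedComponentsWithStats(m)
for i in range(1,n):
  if s[i,4]>20:
    p=cv2.minAreaRect(np.argwhere(l==i)[:,::-1].astype(np.float32)); print(s[i],p,plane('top',[c[i]],.1)[0])
E
```

```text
pics
{'time': 0.0, 'joint_positions': array([ 1.33708907,  0.32182113, -0.07010176,  1.45165899,  0.02260258,
        1.37077852, -0.05692736]), 'qd': array([ 3.19653933e-04,  1.76217456e-03,  6.02996051e-04,  2.27343535e-05,
       -7.43522643e-04,  4.30301156e-04,  1.58180380e-03]), 'joint_torque': array([-8.23513310e-04, -4.91282737e+01, -4.04027542e-01, -3.12526989e+01,
       -6.39628479e-02,  4.37894999e-02,  1.86627576e-04]), 'position': array([ 0.15926936, -0.62966034,  0.23847086]), 'tool_rot': array([-3.11566851e+00, -3.88061264e-01,  5.10229959e-04]), 'ft_force': array([-0.12467562, -0.07890939,  0.21480163]), 'torque': array([ 0.00119276, -0.00813596, -0.03518667]), 'grip_force': 0.0, 'grip_width': 1.0002123901822704}
top {'vfov': 52.33698014177951, 'cx': 310.2819332783023, 'cy': 238.79360343914533, 'k1': -0.10426091674917405, 'rvec': array([ 2.16552054, -2.19114078,  0.10293957]), 'tvec': array([-0.0089062 ,  0.54094003,  1.2388342 ])}
scene {'vfov': 49.94608689892147, 'cx': 322.96307262222814, 'cy': 231.65692846654207, 'k1': -0.12171840216577735, 'rvec': array([ 2.11726
[... 641 characters left out ...]
 6.008327484130859), 18.43494987487793) [ 0.60064453 -0.02525827  0.1       ]
[266 231  15  13  95] ((273.4000244140625, 236.70004272460938), (6.0, 15.800002098083496), 53.13010025024414) [0.54013598 0.07519799 0.1       ]
[331 246  15  14  88] ((337.57318115234375, 252.8414764404297), (5.15373420715332, 16.398244857788086), 51.34019470214844) [ 0.49924631 -0.08097406  0.1       ]
[288 275  17   8  86] ((296.2080078125, 278.35601806640625), (16.27857780456543, 5.4560065269470215), 10.304845809936523) [0.43825256 0.02049625 0.1       ]
[ 55 318  14  35 347] ((61.487709045410156, 334.8647766113281), (34.584651947021484, 10.411609649658203), 84.80557250976562) [0.30385932 0.60108764 0.1       ]
```

```bash
python3 - <<'E'
from h import *
im=cv2.imread('pics/t0.png');c=im[140:340,180:430];cv2.imwrite('pics/tc.png',cv2.resize(c,(750,600),interpolation=2))
E
```

```text
(no output)
```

View pics/tc.png

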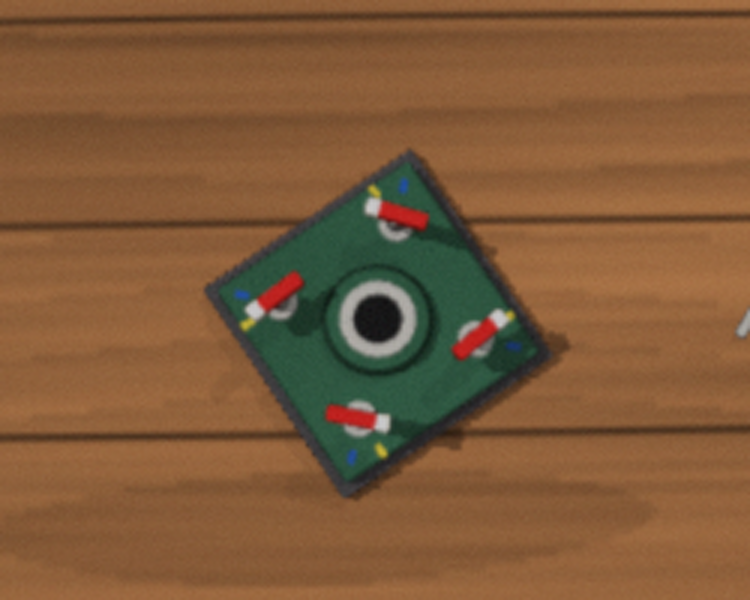

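View pics/s0.png

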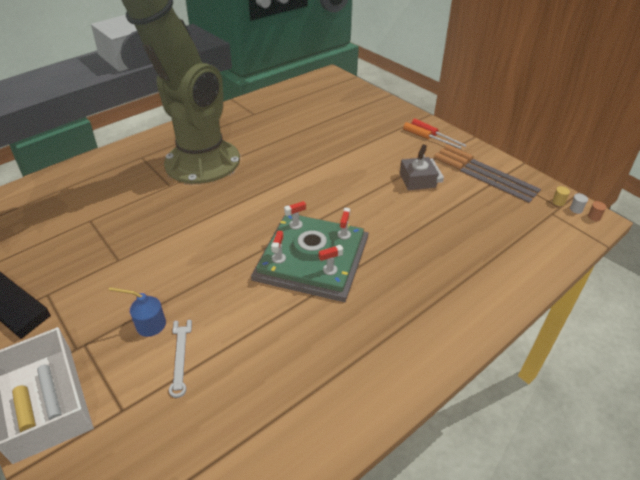

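The top view shows the housing at about (0.52, -0.003), with the left and right screws half tight and the top and bottom ones slack. The bystanders are far off. I'll go above the housing for a close look.

Call:
send_rows(
  xyz=[
    [25,-26,-6],
    [50,-52,-12],
    [76,-78,-18],
    [101,-104,-24],
    [126,-130,-30],
    [151,-156,-36],
    [176,-182,-42],
    [201,-208,-48],
    [227,-234,-54],
    [252,-260,-60],
  ],
  dr=[
    [0,0,0],
    [0,0,0],
    [0,0,0],
    [0,0,0],
    [0,0,0],
    [0,0,0],
    [0,0,0],
    [0,0,0],
    [0,0,0],
    [0,0,0],
  ],
)

```text
time: 0.93
position: [0.3404, -0.3143, 0.2995]
tool_rot: [-3.117, -0.388, 0.001]
ft_force: [0.3, -1.0, -1.2]
grip_width: 1.001
grip_force: 0.0
```

Call:
send_rows(
  xyz=[
    [25,-26,0],
    [50,-52,0],
    [76,-78,0],
    [101,-104,0],
    [126,-130,0],
    [151,-156,0],
    [176,-182,0],
    [201,-208,0],
    [227,-234,0],
    [252,-259,0],
  ],
  dr=[
    [0,0,0],
    [0,0,0],
    [0,0,0],
    [0,0,0],
    [0,0,0],
    [0,0,0],
    [0,0,0],
    [0,0,0],
    [0,0,0],
    [0,0,0],
  ],
)

```text
time: 1.77
position: [0.5211, -0.0016, 0.2994]
tool_rot: [3.117, 0.388, 0.0]
ft_force: [0.0, -0.4, 0.6]
grip_width: 1.005
grip_force: 0.0
```

```bash
python3 - <<'E'
from h import *
st=get_state();print(st['position'],st['tool_rot'],st['joint_positions'],st['time'])
import bench;print([x for x in dir(bench) if x[0]!='_'], getattr(bench,'nose_length',None))
im=save('wrist','w0.png')
h=cv2.cvtColor(im,cv2.COLOR_RGB2HSV)
m=(((h[...,0]<8)|(h[...,0]>172))&(h[...,1]>140)&(h[...,2]>70)).astype(np.uint8)
n,l,s,c=cv2.connectedComponentsWithStats(m)
for i in range(1,n):
  if s[i,4]>100:
    px=np.argwhere(l==i)[:,::-1].astype(np.float32)
    P=plane('wrist',cv2.boxPoints(cv2.minAreaRect(px)),.1,st)[:,:2]*1000
    r=cv2.minAreaRect(P.astype(np.float32)); b=cv2.boxPoints(r)
    e=max([b[1]-b[0],b[2]-b[1]],key=np.linalg.norm)
    print(s[i],c[i].round(),np.round(r[0],1),np.round(r[1],1),'ang',np.degrees(np.arctan2(e[1],e[0])).round(1))
E
```

```text
[ 0.52105966 -0.00159727  0.29943939] [3.11708276e+00 3.88132112e-01 2.11188927e-05] [ 0.69803075  0.06387938 -0.77323779  1.65169666  0.04540168  1.4442441
 -1.40295525] 1.7667
['MotionError', 'calibration', 'close_job', 'get_image', 'get_state', 'nose_length'] 0.017
[353 119  44  35 690] [375. 137.] [601.8 -25.6] [40.  13.9] ang 73.0
[230 161  45  30 677] [252. 175.] [542.  74.] [14.  42.8] ang -53.7
[379 238  43  31 725] [400. 253.] [502.8 -79.7] [19.  40.2] ang -50.2
[267 271  42  31 706] [288. 286.] [442.6  18.6] [41.1 19.5] ang 78.2
```

View pics/w0.png

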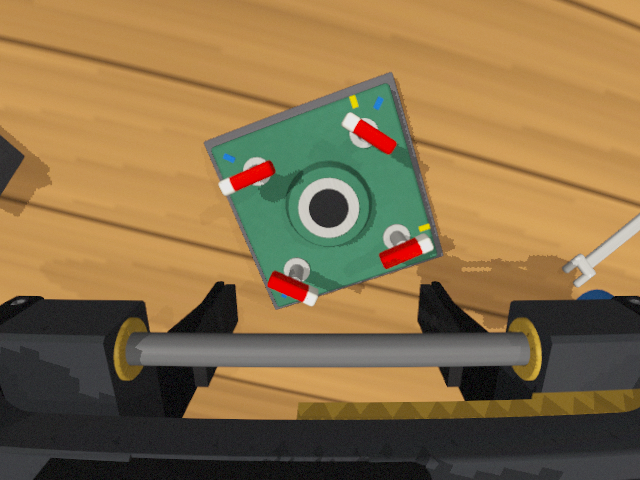

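The wrist view shows the bars clearly. The slack ones are at (375,137) and (288,286), the half-tight ones at (252,175) and (400,253). The red centroids give a centre of (522,-3) and a diagonal at -11.4°. First I go above the far slack screw, then check from close by.

```bash
cat >> h.py <<'E'
def go(x,y,z,yaw):
    st=get_state();Rt=R.from_rotvec(st['tool_rot']);a=np.radians(yaw)
    T=R.from_matrix(np.array([[np.cos(a),np.sin(a),0],[np.sin(a),-np.cos(a),0],[0,0,-1.]]))
    s=Rt.inv().apply(np.array([x,y,z])-np.array(st['position'])*1000)
    print('t',st['time'],'shift',s.round(1),'dr',(Rt.inv()*T).as_rotvec().round(3),'q',st['joint_positions'].round(2))
def bars(z=.1,minA=300):
    st=get_state();im=get_image('wrist')
    h=cv2.cvtColor(im,cv2.COLOR_RGB2HSV)
    m=(((h[...,0]<8)|(h[...,0]>172))&(h[...,1]>140)&(h[...,2]>120)).astype(np.uint8)
    n,l,s,c=cv2.connectedComponentsWithStats(m)
    for i in range(1,n):
      if s[i,4]>minA:
        P=plane('wrist',np.argwhere(l==i)[:,::-1],z,st)[:,:2]*1000
        r=cv2.minAreaRect(P.astype(np.float32)); b=cv2.boxPoints(r)
        e=max([b[1]-b[0],b[2]-b[1]],key=np.linalg.norm)
        print(s[i],np.round(r[0],1),np.round(r[1],1),'ang',np.degrees(np.arctan2(e[1],e[0])).round(1))
    return im
E
python3 -c "
from h import *
go(605.4,-20,140,78.6)"
```

```text
t 1.8167 shift [ 71.9  47.2 159.6] dr [-0.002 -0.007 -1.115] q [ 0.69  0.07 -0.78  1.65  0.04  1.44 -1.41]
```

Call:
send_rows(
  xyz=[
    [7,5,12],
    [15,10,30],
    [23,15,48],
    [31,20,66],
    [39,26,84],
    [47,31,102],
    [55,36,120],
    [63,42,140],
    [72,47,160],
    [72,47,160],
  ],
  dr=[
    [0,0,-0.112],
    [0,0,-0.224],
    [0,0,-0.336],
    [0,0,-0.448],
    [0,0,-0.56],
    [0,0,-0.672],
    [0,0,-0.784],
    [0,0,-0.896],
    [0,-0.004,-1.01],
    [0,-0.007,-1.115],
  ],
  jaw=50,
)

```text
time: 2.65
position: [0.6004, -0.033, 0.1346]
tool_rot: [-2.433, -1.981, 0.018]
ft_force: [-1.2, -0.6, -0.0]
grip_width: 0.579
grip_force: 0.0
```

```bash
python3 - <<'E'
from h import *
go(605.4,-20,100,78.6)
im=bars();cv2.imwrite('pics/w1.png',im[:,:,::-1])
E
```

```text
t 2.65 shift [13.9  2.6 34.5] dr [-0.01   0.006 -0.005] q [ 0.68  0.42 -0.84  1.67  0.34  1.21 -0.44]
[ 111   57   93   79 3353] [543.9  74.8] [16.4 44.6] ang -53.1
[   0  209   45   79 2321] [445.3  19.9] [46.4 23.3] ang 70.5
[ 311  236   32   72 1825] [602. -25.] [39.1 13.6] ang 73.1
```

View pics/w1.png

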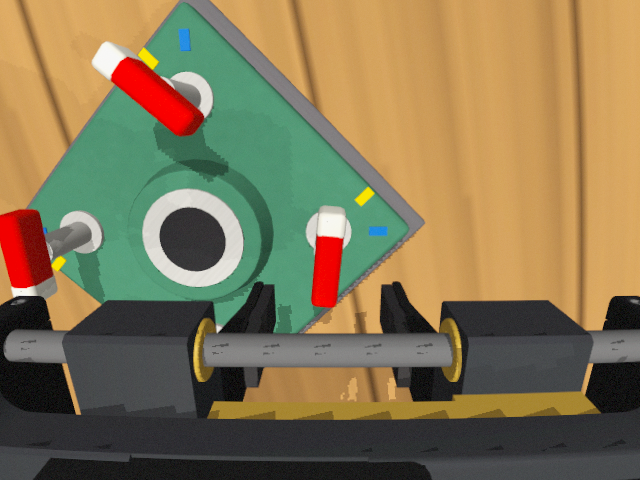

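The close view shows the far slack bar between the open fingers: red from (325,236) to (323,305), white end at (330,220). Its angle is 73° and its axis is at about (604,-19). I'll read the settled pose before lowering.

```bash
python3 - <<'E'
from h import *
go(604,-19,100,73.5); print(get_state()['position'],get_state()['qd'].round(2))
E
```

```text
t 2.7 shift [13.8  1.1 36.1] dr [-0.009  0.006  0.089] q [ 0.69  0.42 -0.84  1.67  0.33  1.21 -0.44]
[ 0.60054078 -0.03216033  0.13619752] [-0.   -0.05 -0.   -0.01 -0.05  0.   -0.23]
```

Call:
send_rows(
  xyz=[
    [5,0,0],
    [10,1,0],
    [14,1,0],
    [14,1,4],
    [14,1,10],
    [14,1,16],
    [14,1,22],
    [14,1,28],
    [14,1,34],
    [14,1,36],
  ],
  dr=[
    [0,0,0.03],
    [0,0,0.06],
    [0,0,0.089],
    [0,0,0.089],
    [0,0,0.089],
    [0,0,0.089],
    [0,0,0.089],
    [0,0,0.089],
    [0,0,0.089],
    [0,0,0.089],
  ],
)

```text
time: 3.53
position: [0.605, -0.0183, 0.102]
tool_rot: [-2.526, -1.868, 0.013]
ft_force: [0.3, 0.1, 0.1]
grip_width: 0.573
grip_force: 0.0
```

```bash
python3 - <<'E'
from h import *
get_image('top');go(604,-19,100,73.5); st=get_state();print(st['position'],st['qd'].round(2),st['ft_force'])
E
```

```text
t 3.5833 shift [-1.  -0.7  2.1] dr [-0.005  0.006 -0.009] q [ 0.63  0.46 -0.81  1.7   0.36  1.15 -0.58]
[ 0.60497444 -0.01820156  0.10207208] [-0.   -0.01 -0.01 -0.01 -0.01  0.01  0.  ] [-0.07250332  0.28543928  0.48392173]
```

Call:
send_rows(
  xyz=[
    [-1,-1,1],
    [-1,-1,1],
    [-1,-1,1],
    [-1,-1,1],
    [-1,-1,1],
    [-1,-1,1],
    [-1,-1,1],
    [-1,-1,1],
    [-1,-1,1],
    [-1,-1,1],
  ],
  dr=[
    [0,0,0],
    [0,0,0],
    [0,0,0],
    [0,0,0],
    [0,0,0],
    [0,0,0],
    [0,0,0],
    [0,0,0],
    [0,0,0],
    [0,0,0],
  ],
  jaw=6,
  grip_force=20,
)

```text
time: 4.42
position: [0.6035, -0.0183, 0.1025]
tool_rot: [-2.525, -1.869, 0.013]
ft_force: [-5.9, 0.7, 4.7]
grip_width: 0.156
grip_force: 20.0
```

```bash
python3 - <<'E'
from h import *
go(604,-19,100,33.6); st=get_state();print(st['position'],st['ft_force'],st['grip_width']*87)
E
```

```text
t 4.4167 shift [-0.5  0.7  2.5] dr [-0.003  0.008  0.688] q [ 0.64  0.45 -0.81  1.7   0.36  1.15 -0.58]
[ 0.60350401 -0.01830299  0.10253623] [-5.86196198  0.71302165  4.70764033] 13.582655523485606
```

Call:
send_rows(
  xyz=[
    [0,0,0],
    [0,0,0],
    [0,0,0],
    [0,0,0],
    [0,0,0],
    [0,0,0],
    [0,0,0],
    [0,0,0],
    [0,0,0],
    [0,0,0],
  ],
  dr=[
    [0,0,0.08],
    [0,0,0.16],
    [0,0,0.25],
    [0,0,0.34],
    [0,0,0.43],
    [0,0,0.52],
    [0,0,0.61],
    [0,0,0.69],
    [0,0,0.69],
    [0,0,0.69],
  ],
)

```text
time: 5.25
position: [0.6044, -0.0189, 0.1026]
tool_rot: [3.004, 0.906, -0.01]
ft_force: [-2.3, -1.3, 2.9]
grip_width: 0.158
grip_force: 20.0
```

```bash
python3 - <<'E'
from h import *
go(604,-19,140,33.6); st=get_state();print(st['position'],st['ft_force'],st['torque'],st['grip_width']*87)
E
```

```text
t 5.25 shift [ -0.6  -0.1 -37.4] dr [ 0.002  0.007 -0.001] q [ 0.54  0.41 -0.68  1.7   0.29  1.13 -1.21]
[ 0.60437982 -0.01889048  0.10256072] [-2.3226183  -1.31956888  2.85066457] [-0.00482167  0.75123143 -0.05539163] 13.752783592926013
```

Call:
send_rows(
  xyz=[
    [0,0,0],
    [0,0,0],
    [0,0,0],
    [0,0,0],
    [0,0,-8],
    [0,0,-20],
    [0,0,-32],
    [0,0,-44],
    [0,0,-56],
    [0,0,-58],
  ],
  dr=[
    [0,0,0],
    [0,0,0],
    [0,0,0],
    [0,0,0],
    [0,0,0],
    [0,0,0],
    [0,0,0],
    [0,0,0],
    [0,0,0],
    [0,0,0],
  ],
  jaw=50,
)

```text
time: 6.08
position: [0.6065, -0.0181, 0.1641]
tool_rot: [3.004, 0.903, -0.002]
ft_force: [-0.1, 0.5, 1.0]
grip_width: 0.568
grip_force: 0.0
```

```bash
python3 - <<'E'
from h import *
go(440,13,160,73.5); bars()
E
```

```text
t 6.0833 shift [-121.8 -117.8    3.8] dr [ 0.004  0.004 -0.699] q [ 0.56  0.36 -0.71  1.64  0.25  1.23 -1.18]
[ 315  251   23   60 1327] [599.6 -23.1] [38.7 13.4] ang 32.8
[ 105  252   76   32 1974] [545.9  74.4] [18.1 47.6] ang -52.8
```

Call:
send_rows(
  xyz=[
    [-12,-12,0],
    [-25,-24,0],
    [-38,-36,0],
    [-51,-49,0],
    [-64,-62,0],
    [-77,-75,0],
    [-90,-87,0],
    [-103,-99,0],
    [-115,-111,0],
    [-122,-118,0],
  ],
  dr=[
    [0,0,-0.07],
    [0,0,-0.14],
    [0,0,-0.21],
    [0,0,-0.28],
    [0,0,-0.35],
    [0,0,-0.42],
    [0,0,-0.49],
    [0,0,-0.56],
    [0,0,-0.63],
    [0,0,-0.7],
  ],
)

```text
time: 6.97
position: [0.4359, 0.013, 0.1605]
tool_rot: [2.512, 1.885, -0.013]
ft_force: [0.2, 0.6, 0.4]
grip_width: 0.573
grip_force: 0.0
```

```bash
python3 - <<'E'
from h import *
bars();go(440,13,100,75.5)
E
```

```text
[ 440   77   77   66 2365] [537.9  75.1] [16.6 41.6] ang -53.0
[ 559  213   76   66 2533] [593.7 -18.1] [42.8 25.1] ang 33.3
[ 314  218   28   73 1645] [439.  21.] [44.6 13.5] ang 78.3
t 7.0167 shift [ 1.7  5.4 60.4] dr [-0.005  0.009 -0.027] q [ 0.77 -0.07 -0.82  2.03 -0.05  1.17 -0.32]
```

Call:
send_rows(
  xyz=[
    [1,2,0],
    [1,4,5],
    [1,4,13],
    [1,4,21],
    [1,4,29],
    [1,4,37],
    [1,4,45],
    [1,4,53],
    [1,4,58],
    [1,4,60],
  ],
  dr=[
    [0,0,-0.03],
    [0,0.004,-0.07],
    [0,0.008,-0.07],
    [0,0.008,-0.07],
    [0,0.008,-0.07],
    [0,0.008,-0.07],
    [0,0.008,-0.07],
    [0,0.008,-0.07],
    [0,0.008,-0.07],
    [0,0.008,-0.07],
  ],
)

```text
time: 7.85
position: [0.4411, 0.0125, 0.0999]
tool_rot: [-2.445, -1.965, 0.002]
ft_force: [-0.5, 0.6, -0.1]
grip_width: 0.578
grip_force: 0.0
```

```bash
python3 - <<'E'
from h import *
get_image('top');go(438.5,13,101,78); print(get_state()['position'],get_state()['ft_force'])
E
```

```text
t 7.9 shift [-0.1 -2.8 -0.9] dr [-0.005 -0.002 -0.007] q [ 0.75  0.04 -0.84  2.08  0.03  1.03 -0.32]
[0.44120002 0.01246003 0.10011094] [-0.89696089  0.15174557 -0.06874611]
```

Call:
send_rows(
  xyz=[
    [0,-2,-2],
    [0,-2,-2],
    [0,-2,-2],
    [0,-2,-2],
    [0,-2,-2],
    [0,-2,-2],
    [0,-2,-2],
    [0,-2,-2],
    [0,-2,-2],
    [0,-2,-2],
  ],
  dr=[
    [0,0,0],
    [0,0,0],
    [0,0,0],
    [0,0,0],
    [0,0,0],
    [0,0,0],
    [0,0,0],
    [0,0,0],
    [0,0,0],
    [0,0,0],
  ],
  jaw=6,
)

```text
time: 8.73
position: [0.4367, 0.0134, 0.1026]
tool_rot: [-2.442, -1.963, 0.009]
ft_force: [-8.2, 1.3, 8.0]
grip_width: 0.158
grip_force: 20.0
```

```bash
python3 - <<'E'
from h import *
go(438.5,13,101,33.6); st=get_state();print(st['position'],st['ft_force'],st['grip_width']*87)
E
```

```text
t 8.7333 shift [0.  1.9 1.6] dr [-0.01   0.003  0.768] q [ 0.75  0.03 -0.84  2.09  0.02  1.04 -0.32]
[0.43667476 0.01336023 0.10262558] [-8.2482962   1.29618765  7.96257474] 13.72596573125291
```

Call:
send_rows(
  xyz=[
    [0,-1,0],
    [0,-2,0],
    [0,-2,0],
    [0,-2,0],
    [0,-2,0],
    [0,-2,0],
    [0,-2,0],
    [0,-2,0],
    [0,-2,0],
    [0,-2,0],
  ],
  dr=[
    [0,0,0.08],
    [0,0,0.17],
    [0,0,0.26],
    [0,0,0.35],
    [0,0,0.44],
    [0,0,0.53],
    [0,0,0.62],
    [0,0,0.71],
    [0,0,0.77],
    [0,0,0.77],
  ],
)

```text
time: 9.57
position: [0.4364, 0.0135, 0.1027]
tool_rot: [-3.005, -0.901, 0.007]
ft_force: [-4.9, 1.4, 2.1]
grip_width: 0.157
grip_force: 20.0
```

Call:
send_rows(
  xyz=[
    [0,0,0],
    [0,0,0],
    [0,0,0],
    [0,0,0],
    [0,0,-8],
    [0,0,-20],
    [0,0,-32],
    [0,0,-44],
    [0,0,-56],
    [0,0,-58],
  ],
  dr=[
    [0,0,0],
    [0,0,0],
    [0,0,0],
    [0,0,0],
    [0,0,0],
    [0,0,0],
    [0,0,0],
    [0,0,0],
    [0,0,0],
    [0,0,0],
  ],
  jaw=50,
)

```text
time: 10.4
position: [0.4396, 0.013, 0.1635]
tool_rot: [-3.007, -0.904, -0.003]
ft_force: [0.3, -0.4, -0.4]
grip_width: 0.575
grip_force: 0.0
```

```bash
python3 - <<'E'
from h import *
bars();go(437.5,12.5,102,33.6)
im=save('top','t1.png');cv2.imwrite('pics/tc1.png',cv2.resize(im[140:340,180:430,::-1],(750,600)))
E
```

```text
[ 519   27   46   83 3013] [595.7 -19.7] [41.3 20.9] ang 33.3
[ 294   37   79   36 2458] [539.5  74.3] [15.5 39.9] ang -53.1
[ 312  223   24   71 1564] [444.   17.8] [43.9 13.6] ang 33.7
[ 470  250   76   34 2059] [501.  -77.6] [19.2 46.4] ang -51.1
t 10.45 shift [-1.9 -0.5 60.9] dr [-0.001 -0.002 -0.003] q [ 0.75 -0.07 -0.8   2.02 -0.05  1.16 -1.02]
```

All four bars are now parallel to the sides (33°, 34°, -53°, -51°). I'll carry on with the near screw and turn it home.

Call:
send_rows(
  xyz=[
    [-1,-1,5],
    [-2,-2,13],
    [-2,-2,21],
    [-2,-2,29],
    [-2,-2,37],
    [-2,-2,45],
    [-2,-2,53],
    [-2,-2,58],
    [-2,-2,61],
    [-2,-2,61],
  ],
  dr=[
    [0,0,0],
    [0,0,0],
    [0,0,0],
    [0,0,0],
    [0,0,0],
    [0,0,0],
    [0,0,0],
    [0,0,0],
    [0,0,0],
    [0,0,0],
  ],
)

```text
time: 11.33
position: [0.4347, 0.0139, 0.0993]
tool_rot: [-3.004, -0.903, 0.004]
ft_force: [0.6, 0.4, -1.4]
grip_width: 0.577
grip_force: 0.0
```

Call:
send_rows(
  xyz=[
    [0,0,0],
    [0,0,0],
    [0,0,0],
    [0,0,0],
    [0,0,0],
    [0,0,0],
    [0,0,0],
    [0,0,0],
    [0,0,0],
    [0,0,0],
  ],
  dr=[
    [0,0,0],
    [0,0,0],
    [0,0,0],
    [0,0,0],
    [0,0,0],
    [0,0,0],
    [0,0,0],
    [0,0,0],
    [0,0,0],
    [0,0,0],
  ],
  jaw=6,
)

```text
time: 12.17
position: [0.4356, 0.0131, 0.1003]
tool_rot: [-3.007, -0.903, 0.001]
ft_force: [2.8, -2.9, -1.5]
grip_width: 0.156
grip_force: 20.0
```

Call:
send_rows(
  xyz=[
    [0,0,0],
    [0,0,0],
    [0,0,0],
    [0,0,0],
    [0,0,0],
    [0,0,0],
    [0,0,0],
    [0,0,0],
    [0,0,0],
    [0,0,0],
  ],
  dr=[
    [0,0,0.08],
    [0,0,0.17],
    [0,0,0.26],
    [0,0,0.35],
    [0,0,0.44],
    [0,0,0.53],
    [0,0,0.62],
    [0,0,0.7],
    [0,0,0.76],
    [0,0,0.8],
  ],
)

```text
time: 13.0
position: [0.4354, 0.0139, 0.1002]
tool_rot: [-3.12, 0.342, 0.004]
ft_force: [1.7, -1.2, 0.6]
grip_width: 0.165
grip_force: 20.2
```

```bash
python3 - <<'E'
from h import *
go(437,13,160,-11.4); st=get_state();print(st['position'],st['ft_force'],st['torque'],st['grip_width']*87)
E
```

```text
t 13.0 shift [  1.6   0.4 -59.8] dr [-0.002  0.002 -0.02 ] q [ 0.72  0.02 -0.81  2.1   0.02  1.03 -1.88]
[0.43540471 0.01389463 0.10023761] [ 1.69229338 -1.1735824   0.57384226] [-0.20843331 -0.41813939  0.39955255] 14.311503615521787
```

Torque shows it's at the stop. Release, raise and cross over to the opposite (far) screw.

Call:
send_rows(
  xyz=[
    [0,0,0],
    [0,0,0],
    [0,0,0],
    [0,0,0],
    [0,0,-8],
    [0,0,-20],
    [0,0,-32],
    [0,0,-44],
    [0,0,-56],
    [0,0,-60],
  ],
  dr=[
    [0,0,0],
    [0,0,0],
    [0,0,0],
    [0,0,0],
    [0,0,0],
    [0,0,0],
    [0,0,0],
    [0,0,0],
    [0,0,0],
    [0,0,0],
  ],
  jaw=50,
)

```text
time: 13.83
position: [0.4363, 0.0138, 0.1622]
tool_rot: [-3.121, 0.338, -0.0]
ft_force: [1.3, 0.0, 0.3]
grip_width: 0.574
grip_force: 0.0
```

```bash
python3 - <<'E'
from h import *
bars();go(604.2,-19,160,33.6)
E
```

```text
[ 145   78   67   74 2523] [539.3  72.5] [17.4 42.5] ang -53.2
[ 437   87   73   74 2468] [501.2 -79.7] [17.1 42.5] ang -50.9
[ 316  220   24   71 1590] [445.   11.9] [13.4 43.5] ang -11.4
t 13.8833 shift [170.9  -4.    2.1] dr [-0.002 -0.001 -0.802] q [ 0.74 -0.07 -0.79  2.03 -0.06  1.16 -1.81]
```

N is home (bar at -11.4°).

Call:
send_rows(
  xyz=[
    [17,0,0],
    [34,-1,0],
    [52,-1,0],
    [70,-2,0],
    [88,-2,0],
    [106,-3,0],
    [124,-3,0],
    [142,-4,0],
    [160,-4,0],
    [171,-4,0],
  ],
  dr=[
    [0,0,-0.08],
    [0,0,-0.16],
    [0,0,-0.24],
    [0,0,-0.32],
    [0,0,-0.4],
    [0,0,-0.48],
    [0,0,-0.56],
    [0,0,-0.64],
    [0,0,-0.72],
    [0,0,-0.8],
  ],
)

```text
time: 14.72
position: [0.6042, -0.0197, 0.1586]
tool_rot: [-3.003, -0.908, 0.003]
ft_force: [-0.6, -0.2, 0.6]
grip_width: 0.574
grip_force: 0.0
```

```bash
python3 - <<'E'
from h import *
bars();go(604.2,-19,101,33.6)
E
```

```text
[ 101  250   78   32 2057] [545.8  74.2] [17.9 48. ] ang -53.0
[ 315  250   24   61 1379] [599.5 -22.9] [38.2 13.3] ang 34.0
t 14.7667 shift [-0.4 -1.5 57.5] dr [-0.005 -0.001  0.004] q [ 0.65  0.39 -0.82  1.64  0.3   1.24 -1.21]
```

Call:
send_rows(
  xyz=[
    [0,-1,5],
    [0,-1,13],
    [0,-1,21],
    [0,-1,29],
    [0,-1,37],
    [0,-1,45],
    [0,-1,51],
    [0,-1,56],
    [0,-1,57],
    [0,-1,57],
  ],
  dr=[
    [0,0,0],
    [0,0,0],
    [0,0,0],
    [0,0,0],
    [0,0,0],
    [0,0,0],
    [0,0,0],
    [0,0,0],
    [0,0,0],
    [0,0,0],
  ],
)

```text
time: 15.6
position: [0.6022, -0.0182, 0.1022]
tool_rot: [-3.005, -0.903, 0.003]
ft_force: [-0.5, 0.4, -0.0]
grip_width: 0.578
grip_force: 0.0
```

Call:
send_rows(
  xyz=[
    [0,0,0],
    [0,0,0],
    [0,0,0],
    [0,0,0],
    [0,0,0],
    [0,0,0],
    [0,0,0],
    [0,0,0],
    [0,0,0],
    [0,0,0],
  ],
  dr=[
    [0,0,0],
    [0,0,0],
    [0,0,0],
    [0,0,0],
    [0,0,0],
    [0,0,0],
    [0,0,0],
    [0,0,0],
    [0,0,0],
    [0,0,0],
  ],
  jaw=6,
)

```text
time: 16.43
position: [0.6033, -0.0196, 0.1027]
tool_rot: [-3.008, -0.902, 0.0]
ft_force: [5.0, -4.0, -2.1]
grip_width: 0.16
grip_force: 20.0
```

Call:
send_rows(
  xyz=[
    [0,0,0],
    [0,0,0],
    [0,0,0],
    [0,0,0],
    [0,0,0],
    [0,0,0],
    [0,0,0],
    [0,0,0],
    [0,0,0],
    [0,0,0],
  ],
  dr=[
    [0,0,0.08],
    [0,0,0.17],
    [0,0,0.26],
    [0,0,0.35],
    [0,0,0.44],
    [0,0,0.53],
    [0,0,0.62],
    [0,0,0.7],
    [0,0,0.76],
    [0,0,0.8],
  ],
)

```text
time: 17.27
position: [0.6034, -0.02, 0.1027]
tool_rot: [-3.122, 0.345, 0.001]
ft_force: [4.6, -4.5, -2.0]
grip_width: 0.164
grip_force: 20.2
```

Call:
send_rows(
  xyz=[
    [0,0,0],
    [0,0,0],
    [0,0,0],
    [0,0,0],
    [0,0,-8],
    [0,0,-20],
    [0,0,-32],
    [0,0,-44],
    [0,0,-56],
    [0,0,-60],
  ],
  dr=[
    [0,0,0],
    [0,0,0],
    [0,0,0],
    [0,0,0],
    [0,0,0],
    [0,0,0],
    [0,0,0],
    [0,0,0],
    [0,0,0],
    [0,0,0],
  ],
  jaw=50,
)

```text
time: 18.1
position: [0.604, -0.0182, 0.1658]
tool_rot: [-3.121, 0.339, -0.002]
ft_force: [0.2, 0.7, -0.1]
grip_width: 0.572
grip_force: 0.0
```

```bash
python3 - <<'E'
from h import *
bars();go(537.5,80,160,125)
E
```

```text
[ 320  245   23   60 1314] [599.  -19.2] [13.3 38.5] ang -11.8
t 18.15 shift [-86.1 -81.7   5.7] dr [ 0.    -0.004 -2.398] q [ 0.54  0.34 -0.67  1.65  0.22  1.23 -1.96]
```

Far screw is home at -11.8°. Next the left screw, where the wrist has to turn about 138°.

Call:
send_rows(
  xyz=[
    [-9,-8,0],
    [-18,-17,0],
    [-27,-25,0],
    [-36,-34,0],
    [-45,-42,0],
    [-54,-51,0],
    [-63,-59,0],
    [-72,-68,0],
    [-80,-76,0],
    [-87,-82,0],
  ],
  dr=[
    [0,0,-0.12],
    [0,0,-0.24],
    [0,0,-0.36],
    [0,0,-0.48],
    [0,0,-0.6],
    [0,0,-0.72],
    [0,0,-0.84],
    [0,0,-0.96],
    [0,0,-1.08],
    [0,0,-1.2],
  ],
)

```text
time: 18.98
position: [0.5345, 0.0813, 0.1629]
tool_rot: [-2.761, -1.491, 0.002]
ft_force: [-0.4, 0.4, 0.6]
grip_width: 0.573
grip_force: 0.0
```

Call:
send_rows(
  xyz=[
    [0,0,0],
    [0,0,0],
    [0,0,0],
    [0,0,0],
    [0,0,0],
    [0,0,0],
    [0,0,0],
    [0,0,0],
    [0,0,0],
    [0,0,0],
  ],
  dr=[
    [0,0,-0.12],
    [0,0,-0.24],
    [0,0,-0.36],
    [0,0,-0.48],
    [0,0,-0.6],
    [0,0,-0.72],
    [0,0,-0.84],
    [0,0,-0.96],
    [0,0,-1.08],
    [0,0,-1.2],
  ],
)

```text
time: 19.82
position: [0.535, 0.0802, 0.1628]
tool_rot: [-1.438, -2.789, -0.001]
ft_force: [0.7, -0.1, 0.5]
grip_width: 0.573
grip_force: 0.0
```

```bash
python3 - <<'E'
from h import *
bars();go(536.5,80.3,102,126)
E
```

```text
[ 107  232   71   64 2217] [444.   18.1] [22.7 40.4] ang -11.9
[ 318  247   24   61 1340] [540.2  75.6] [13.5 38.9] ang -53.2
t 19.8667 shift [-1.1  1.4 60.7] dr [-0.001 -0.004 -0.004] q [ 0.79  0.34 -1.14  1.79  0.32  1.23  0.18]
```

Call:
send_rows(
  xyz=[
    [-1,1,5],
    [-1,1,13],
    [-1,1,21],
    [-1,1,29],
    [-1,1,37],
    [-1,1,45],
    [-1,1,53],
    [-1,1,59],
    [-1,1,61],
    [-1,1,61],
  ],
  dr=[
    [0,0,0],
    [0,0,0],
    [0,0,0],
    [0,0,0],
    [0,0,0],
    [0,0,0],
    [0,0,0],
    [0,0,0],
    [0,0,0],
    [0,0,0],
  ],
)

```text
time: 20.7
position: [0.536, 0.0804, 0.1013]
tool_rot: [-1.445, -2.784, -0.001]
ft_force: [-0.1, 0.4, 0.2]
grip_width: 0.574
grip_force: 0.0
```

Call:
send_rows(
  xyz=[
    [0,0,0],
    [0,0,0],
    [0,0,0],
    [0,0,0],
    [0,0,0],
    [0,0,0],
    [0,0,0],
    [0,0,0],
    [0,0,0],
    [0,0,0],
  ],
  dr=[
    [0,0,0],
    [0,0,0],
    [0,0,0],
    [0,0,0],
    [0,0,0],
    [0,0,0],
    [0,0,0],
    [0,0,0],
    [0,0,0],
    [0,0,0],
  ],
  jaw=6,
)

```text
time: 21.53
position: [0.5364, 0.0803, 0.1021]
tool_rot: [-1.446, -2.785, -0.002]
ft_force: [0.4, -1.0, 2.4]
grip_width: 0.159
grip_force: 19.8
```

Call:
send_rows(
  xyz=[
    [0,0,0],
    [0,0,0],
    [0,0,0],
    [0,0,0],
    [0,0,0],
    [0,0,0],
    [0,0,0],
    [0,0,0],
    [0,0,0],
    [0,0,0],
  ],
  dr=[
    [0,0,0.08],
    [0,0,0.17],
    [0,0,0.27],
    [0,0,0.37],
    [0,0,0.47],
    [0,0,0.57],
    [0,0,0.67],
    [0,0,0.75],
    [0,0,0.81],
    [0,0,0.86],
  ],
)

```text
time: 22.37
position: [0.5366, 0.0803, 0.1021]
tool_rot: [-2.478, -1.926, 0.0]
ft_force: [-0.5, 0.2, 1.7]
grip_width: 0.159
grip_force: 20.3
```

Call:
send_rows(
  xyz=[
    [0,0,0],
    [0,0,0],
    [0,0,0],
    [0,0,0],
    [0,0,-8],
    [0,0,-20],
    [0,0,-32],
    [0,0,-44],
    [0,0,-56],
    [0,0,-60],
  ],
  dr=[
    [0,0,0],
    [0,0,0],
    [0,0,0],
    [0,0,0],
    [0,0,0],
    [0,0,0],
    [0,0,0],
    [0,0,0],
    [0,0,0],
    [0,0,0],
  ],
  jaw=50,
)

```text
time: 23.2
position: [0.538, 0.0805, 0.1649]
tool_rot: [-2.477, -1.93, -0.004]
ft_force: [0.9, 0.3, 0.6]
grip_width: 0.576
grip_force: 0.0
```

```bash
python3 - <<'E'
from h import *
bars();go(503.5,-86.3,160,126)
E
```

```text
[ 313  245   25   61 1334] [536.3  74.9] [38.9 13.6] ang 78.2
t 23.25 shift [-170.1    7.3    4.3] dr [ 0.002 -0.002 -0.875] q [ 0.64  0.26 -0.95  1.79  0.23  1.2  -0.62]
```

Left is home at 78.2°. Now the right screw.

Call:
send_rows(
  xyz=[
    [-17,1,0],
    [-34,2,0],
    [-51,2,0],
    [-68,3,0],
    [-86,4,0],
    [-104,5,0],
    [-122,5,0],
    [-140,6,0],
    [-158,7,0],
    [-170,7,0],
  ],
  dr=[
    [0,0,-0.09],
    [0,0,-0.18],
    [0,0,-0.27],
    [0,0,-0.36],
    [0,0,-0.45],
    [0,0,-0.54],
    [0,0,-0.63],
    [0,0,-0.72],
    [0,0,-0.8],
    [0,0,-0.87],
  ],
)

```text
time: 24.08
position: [0.5011, -0.0885, 0.1613]
tool_rot: [-1.429, -2.793, -0.001]
ft_force: [-0.2, -1.0, 0.7]
grip_width: 0.572
grip_force: 0.0
```

```bash
python3 - <<'E'
from h import *
bars();go(503.5,-86.3,102,126)
E
```

```text
[ 313   15   70   79 2487] [442.7  11. ] [15.3 40.1] ang -11.5
[ 512   32   86   72 2763] [533.2  71. ] [47.3 16.9] ang 78.5
[ 318  219   27   72 1619] [498.7 -80.7] [13.5 44.2] ang -50.9
[ 488  233   62   63 1796] [593.3 -19.6] [15.3 49.5] ang -11.0
t 24.1333 shift [ 1.8  5.2 59.1] dr [-0.003 -0.003 -0.003] q [ 1.07  0.19 -1.02  1.87  0.17  1.19  0.62]
```

Call:
send_rows(
  xyz=[
    [1,3,0],
    [1,5,6],
    [1,5,14],
    [1,5,22],
    [1,5,30],
    [1,5,38],
    [1,5,46],
    [1,5,54],
    [1,5,59],
    [1,5,59],
  ],
  dr=[
    [0,0,-0.03],
    [0,0,-0.055],
    [0,0,-0.055],
    [0,0,-0.055],
    [0,0,-0.055],
    [0,0,-0.055],
    [0,0,-0.055],
    [0,0,-0.055],
    [0,0,-0.055],
    [0,0,-0.055],
  ],
)

```text
time: 24.97
position: [0.5042, -0.0823, 0.1012]
tool_rot: [-1.354, -2.828, -0.002]
ft_force: [-0.7, -0.2, -0.1]
grip_width: 0.571
grip_force: 0.0
```

Call:
send_rows(
  xyz=[
    [0,0,0],
    [0,0,0],
    [0,0,0],
    [0,0,0],
    [0,0,0],
    [0,0,0],
    [0,0,0],
    [0,0,0],
    [0,0,0],
    [0,0,0],
  ],
  dr=[
    [0,0,0],
    [0,0,0],
    [0,0,0],
    [0,0,0],
    [0,0,0],
    [0,0,0],
    [0,0,0],
    [0,0,0],
    [0,0,0],
    [0,0,0],
  ],
  jaw=6,
)

```text
time: 25.8
position: [0.5023, -0.0852, 0.1025]
tool_rot: [-1.355, -2.825, 0.008]
ft_force: [-8.6, -5.2, 7.2]
grip_width: 0.159
grip_force: 20.0
```

Call:
send_rows(
  xyz=[
    [0,0,0],
    [0,0,0],
    [0,0,0],
    [0,0,0],
    [0,0,0],
    [0,0,0],
    [0,0,0],
    [0,0,0],
    [0,0,0],
    [0,0,0],
  ],
  dr=[
    [0,0,0.08],
    [0,0,0.18],
    [0,0,0.28],
    [0,0,0.38],
    [0,0,0.48],
    [0,0,0.58],
    [0,0,0.68],
    [0,0,0.78],
    [0,0,0.86],
    [0,0,0.9],
  ],
)

```text
time: 26.63
position: [0.5033, -0.0849, 0.1025]
tool_rot: [-2.456, -1.953, 0.009]
ft_force: [-4.7, -4.9, 4.5]
grip_width: 0.16
grip_force: 20.2
```

Call:
send_rows(
  xyz=[
    [0,0,0],
    [0,0,0],
    [0,0,0],
    [0,0,0],
    [0,0,-8],
    [0,0,-20],
    [0,0,-32],
    [0,0,-50],
    [0,0,-75],
    [0,0,-100],
  ],
  dr=[
    [0,0,0],
    [0,0,0],
    [0,0,0],
    [0,0,0],
    [0,0,0],
    [0,0,0],
    [0,0,0],
    [0,0,0],
    [0,0,0],
    [0,0,0],
  ],
  jaw=50,
)

```text
time: 27.47
position: [0.5054, -0.0824, 0.2047]
tool_rot: [-2.451, -1.96, -0.0]
ft_force: [0.7, -0.5, 0.1]
grip_width: 0.578
grip_force: 0.0
```

```bash
python3 - <<'E'
from h import *
im=bars();cv2.imwrite('pics/w2.png',im[:,:,::-1])
E
```

```text
[309   0  22  34 726] [533.5  59.9] [18.3 12.7] ang 77.1
[ 410  114   67   23 1398] [596.7 -19.1] [13.4 42.9] ang -10.7
[ 170  120   66   23 1343] [444.6  12. ] [13.4 43.4] ang -11.7
[ 315  212   21   60 1125] [505.2 -79.1] [43.2 13.6] ang 78.1
```

View pics/w2.png

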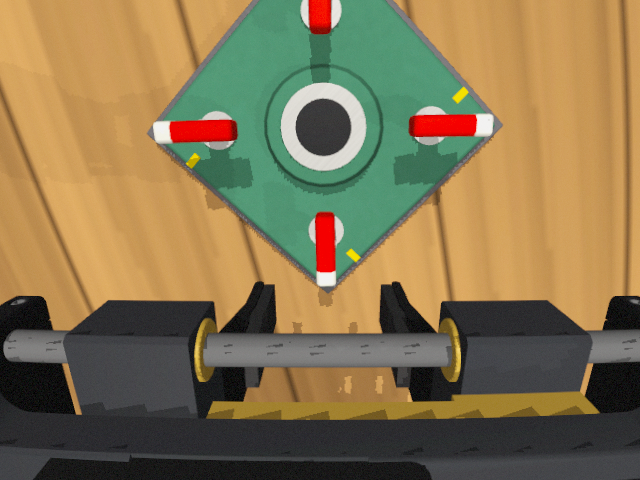

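The picture shows all four bars, at (320,15), (445,125), (205,131) and (325,245), in line with the hub. The white ends that are in view point outward. The arm is clear, so I'm handing in.

```bash
python3 -c "
from bench import *
print(close_job())"
```

```text
the job is handed in; nothing more can be done
None
```

All four screws are home: the two slack ones were first brought to half tight, then all were tightened crosswise, and the job was handed in at about 27.5 s with no verdict reported back; the clamp, oil can and spanner were never approached.

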